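Tuck the tea box's lid shut

ROBOT

A 7-joint arm with a two-finger parallel gripper is mounted at the origin on a cart in front of the work surface, level with it; the furniture and walls round the work are solid. World frame = base frame: x ahead of the robot, y to its left, z up, the work surface at z = 0. Lengths are in m, angles in degrees, forces in N, time in s.
With the tool pointing down it reaches from about 0.425 to 0.875 m from the base axis. Payload 4.7 kg.
Tool frame: the origin (TCP) lies at the very end of the fingers, on their centre line; the grasp point (between the pads) lies 19 mm behind it; z points along the fingers, y is the line along which they close (so a half turn about z gives the same grasp; the last joint's range is limited). The gripper opens to 87 mm and grips with 3 to 60 N. Pads are 19 mm wide; open, the fingers measure 117 mm over their backs; the gripper's body (75 mm by 190 mm) begins 51 mm behind the grasp point.
Start: joints at [72.542, 18.392, -4.016, 83.108, 1.295, 78.541, -3.26], TCP at [0.204, -0.617, 0.223] pointing down, gripper open.
Joint ranges: [-163.93, 163.93], [-17.29, 119.83], [-79.2, 71.16], [3.27, 140.29], [-89.18, 269.18], [5.43, 117.66], [-154.24, 154.24]. Speed limits (degrees/s): [147.25, 147.25, 180, 180, 180, 180, 180].

INTERFACE

Orientations are given as [roll, pitch, yaw] about the fixed x, y, z axes, in that order (R = Rz(yaw) Ry(pitch) Rx(roll)).
In Python, from cell import telemetry, cams, env gives the robot as it stands.
- The arm moves only by the tool arm_command, never from a script. Its argument "series" is text: rows parted by semicolons, each of 5 numbers parted by spaces: the shift along the tool's x, y, z in mm, then the turn about the tool's z in rad, then the closure in counts, from 0 (fully open) to 255 (shut). A call has 1 to 20 rows; each row shifts and turns the commanded pose from where the row before left it, along the tool's axes as they then stand; what a row does not reach is not made up. A row lasts 1/12 s, in which the tool goes at most 41.7 mm and 7.16 degrees, less where a joint would pass 70% of its speed; a pose out of reach is approached as far as the arm can. A call is refused whole if a number of a shift passes 41.7 or a number of a turn 0.125, either way. A call with a gripper value outside its range is refused whole. The fingers move at their own pace and stop on an object; "squeeze" is the grip in N (left out, the last holds). Time passes only in rows, so rows that do not move let the fingers close. It gives the time, the measured TCP pose, the force, the opening and the grip force at its end, in the units of the state.
- telemetry.get_obs(): the state, without advancing time (a new reading comes with each control period).
- cams.read_camera(name): name is "side" or "top" or "wrist"; returns the picture (420x560x3 uint8, blue, green, red); there is no depth.
- cams.calibration(name): a dict with "K" (3x3 intrinsics, pixels), "origin" and "rotation" of the camera in the world; the wrist camera has in their place "hand_eye" (4x4, takes a point from camera to tool coordinates, whose origin is the TCP and whose axes are the flange's). Camera axes: x right, y down, z forward; pixel columns grow to the right and rows downward; lengths in m; the calibration is good to about 2 mm. The wrist camera is an equidistant fisheye: a pixel r from the principal point sees the ray r / f radians off the axis. A picture is of the moment at which its call begins: read the wrist's pose just before it. calibration takes no time and is no camera call.
- env.sign_off(): hands the job in; it is judged then, once.
The state is a dict: "time_s": time; "qpos": joint angles; "joint_velocities": joint speeds; "effort": joint torques, N m; "tool_pos": TCP position; "tool_rot": TCP orientation; "force": force on the tool from outside, world axes, zero at the start; "wrist_torque": the same for the moment, N m; "grip_width": finger opening in m; "grasp_force": force on a finger pad.
Only numpy, scipy, OpenCV 4.12 (cv2) and the standard library are available. Lean on these libraries where they do the work, as an engineer would, in place of code of your own. Each camera call takes 0.05 s, during which the arm holds its last target. There are 200 camera calls.

TASK

Close the open tea box with a fingertip: fold its springy lid flap down over the box, and while it is still pressed down push the flap by its thumb catch, away from its hinge, fully home so that the tongue is tucked under the retaining lip and the lid stays shut when you let go. Do not lift, tip or shift the box, and leave the cup, the spice jar and the round tin near it where they stand.

Things in the scene. Friction and masses are not known exactly. Their poses are not given: they have to be found in the camera images.
- tea_chest: open wooden tea box, 130 (x) x 120 (y) x 85 mm high, 2 kg, loose on the worktop. Origin: centre of its underside; z up. The lid's hinge runs along y on top of its -x side (nearer the robot); the steel retaining lip stands on top of its +x side, 74 mm wide (y), spanning x = 63 to 84 mm, underside 93.5 and top 97.5 mm above the worktop
- hinge (a point): middle of the lid's hinge axis, at x = -68 mm, z = 87.5 mm in the box's frame; axes as the box's (the hinge axis is y)
- lip (a point): middle of the free edge of the retaining lip, at its underside: x = 63 mm, z = 93.5 mm in the box's frame; axes as the box's
- lid_frame (a joint): angle of the lid in rad: 0 = folded flat over the box, 1.57 = upright on its hinge, stop at 1.7; starts 1.0 to 1.6. A light spring pushes it open towards 1.6: at 0 about 1.5 N at the thumb catch keeps it down, and it springs up if let go untucked. With the tongue under the lip it rests at about 0.03
- flap (a joint): how far the flap is slid in the lid's rails, away from the hinge, in m: 0 = back, 0.020 = fully home (stop). About 3 N of friction; stays where left. It must be nearly back (under 0.005) when the lid is folded, else the tongue lands on top of the lip; it passes beneath the lip only with the lid pressed flat
- catch (a point): on the flap's outer face, mid-width: foot of the thumb catch's upright face, 75 mm from the hinge axis with the flap back, 2 mm out of the hinge's plane. The catch is a wedge 70 mm wide, its 6.5 mm high face to the hinge (push here), its ramp to the tongue. x from hinge to tongue, y along the hinge, z out of the outer face (up when folded). Flap 4 mm thick, 99 mm wide, between two 5 mm rails
- tongue_tip (a point): on the flap: middle of the tongue's free edge, half-way through its thickness, 125.5 mm from the hinge axis with the flap slid back. The tongue is 50 mm wide, 4 mm thick and stands 18 mm out of the plate. Axes as at the catch.
- cup: bystander: small striped cup with a handle, 60 x 83 x 49 mm high; origin at the centre of its underside
- spice: bystander: spice jar, 45 mm across and 105 mm high; origin at the centre of its underside
- tin: bystander: round tin with a lid, 54 mm across and 48 mm high; origin at the centre of its underside

How it is judged:
By the outcome, as a careful person would: the job done as asked, in the order asked, and still so for the second after the job is handed in, with the robot touching nothing.
It also fails if it takes over 37 s, if anything falls off the work surface, if the arm or the gripper's body presses on something with over 40 N, if the wrist force passes 120 N, or if a joint passes its speed limit or range.

## Working session

There is one attempt and no reset: what is moved stays moved. The work goes in short steps, Python scripts to look and compute and a tool call to move; the robot and the scene stay as the last step left them, time stands still between calls to the robot, and variables do not carry over. Pictures are saved under pics/ and viewed, at most 10 in all, crops included, and the job is handed in when it is done.

Besides the shell and the picture viewer there is one more tool, called after "Call:" as name(argument=value, ...) on one line, values as JSON. arm_command: Moves the arm, as the interface text tells. Its arguments: {"type":"object","properties":{"series":{"type":"string"},"squeeze":{"type":"number"}},"required":["series"]}

```bash
mkdir -p pics; ls
python3 - <<'E'
from cell import telemetry, cams, env
import cv2
o=telemetry.get_obs();print(o)
for n in("side","top"):
    cv2.imwrite(f"pics/{n}0.png",cams.read_camera(n));print(n,cams.calibration(n))
print(cams.calibration("wrist"))
E
```

```text
pics
{'time_s': 0.0, 'qpos': array([72.54097704, 18.43638525, -4.01650956, 83.17477008,  1.29653359,
       78.53978783, -3.26150966]), 'joint_velocities': array([-0.05073284,  0.05240197,  0.00503903,  0.01141894, -0.02098876,
        0.07721035,  0.03553778]), 'effort': array([-8.85932459e-04, -4.91290784e+01, -4.04230328e-01, -3.12524736e+01,
       -6.38586120e-02,  4.39903478e-02,  1.80799534e-04]), 'tool_pos': array([ 0.20352024, -0.61674199,  0.22149311]), 'tool_rot': array([-1.79894388e+02,  6.93087118e-03,  1.82685005e+01]), 'force': array([-0.18316682,  0.15858112, -0.22646325]), 'wrist_torque': array([ 0.00549519, -0.04095774, -0.01243487]), 'grasp_force': 0.0, 'grip_width': 0.08695843449840676}
side {'K': array([[394.46206926,   0.        , 274.62917268],
       [  0.        , 394.46206926, 203.96157679],
       [  0.        ,   0.        ,   1.        ]]), 'origin': array([ 0.54867569, -0.72912559,  0.64611468]), 'rotation': array([-130.1236955 ,   -1.31231663,   -5.23708937])}
top {'K': array([[539.02495182,   0.        , 287.66142204],
       [  0.        , 539.02495182, 199.43437528],
       [  0.        ,   0.        ,   1.        ]]), 'origin': array([ 0.53527971, -0.09503188,  1.12483036]), 'rotation': array([-175.67086856,    0.79688907,  -89.7035893 ])}
{'K': array([[325.1922621 ,   0.        , 281.22601684],
       [  0.        , 325.1922621 , 212.9013314 ],
       [  0.        ,   0.        ,   1.        ]]), 'hand_eye': array([[ 6.78640250e-04, -9.59546882e-01, -2.81548080e-01,
         7.79840700e-02],
       [ 9.99999673e-01,  7.74703678e-04, -2.29887808e-04,
        -4.55254354e-04],
       [ 4.38704462e-04, -2.81547832e-01,  9.59547094e-01,
        -1.60724015e-01],
       [ 0.00000000e+00,  0.00000000e+00,  0.00000000e+00,
         1.00000000e+00]])}
```

View pics/side0.png

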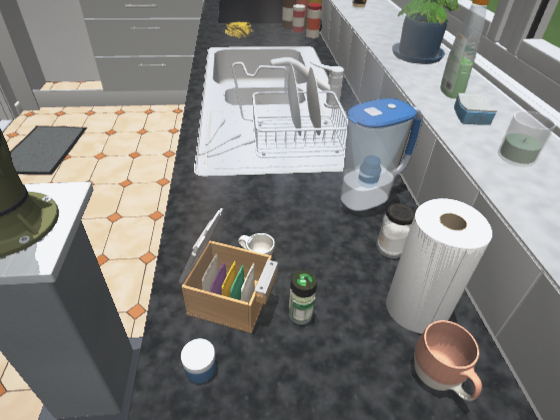

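View pics/top0.png

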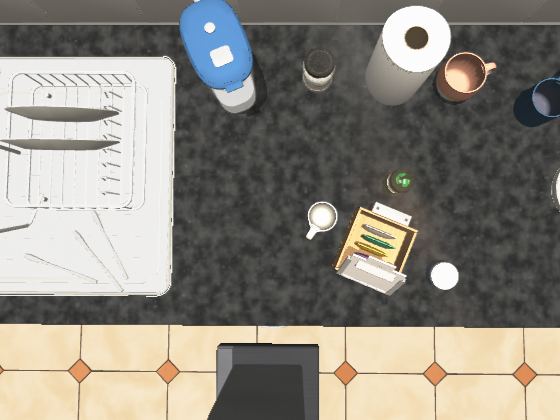

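The box is at about (375,245) in the top view and (228,283) in the side view, yawed about -20°. The cup, jar and tin stand beside it. I'll zoom in on both.

Run:
```python
import cv2,numpy as np
a=cv2.imread("pics/top0.png")[190:305,300:470]
b=cv2.imread("pics/side0.png")[200:390,170:330]
a=cv2.resize(a,None,fx=4.7,fy=4.7,interpolation=cv2.INTER_CUBIC);b=cv2.resize(b,None,fx=3.1,fy=3.1,interpolation=cv2.INTER_CUBIC)
cv2.imwrite("pics/topc.png",a);cv2.imwrite("pics/sidec.png",b)
```

```text
(no output)
```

View pics/topc.png

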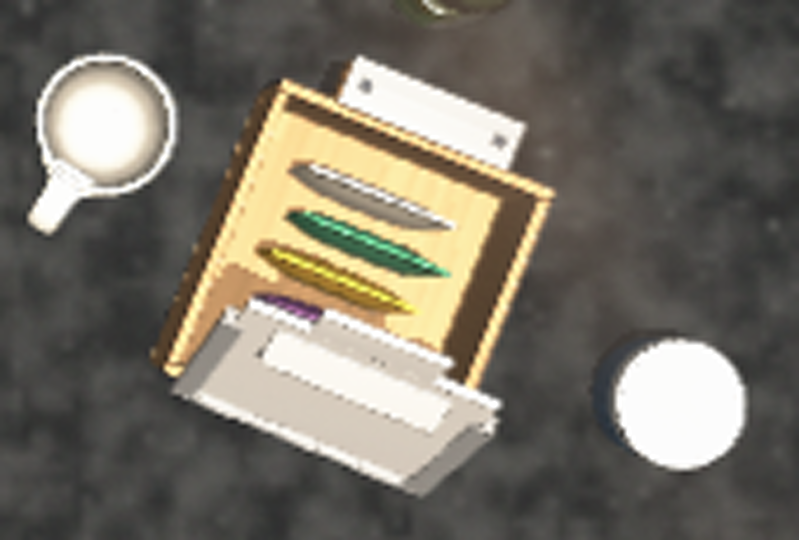

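View pics/sidec.png

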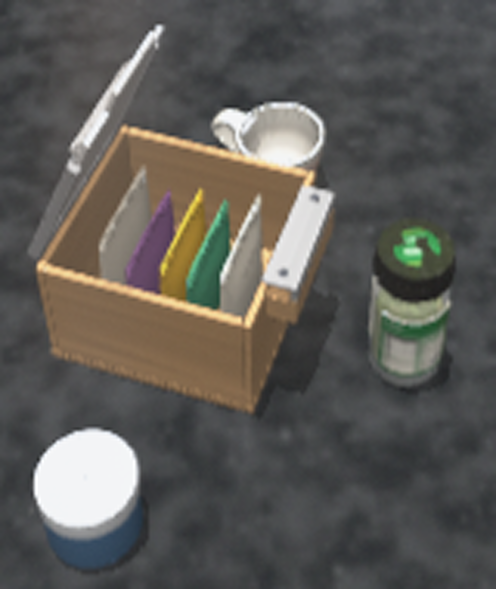

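The top crop shows the box rim, the lip plate and the lid standing nearly upright. Next I compute the box pose and the lid angle.

```bash
cat > h.py <<'E'
import numpy as np
from scipy.spatial.transform import Rotation as R
from scipy.optimize import least_squares
from cell import telemetry,cams
def E(r): return R.from_euler('xyz',r,degrees=True).as_matrix()
def ray(n,uv):
    c=cams.calibration(n);K=c['K'];d=E(c['rotation'])@np.linalg.inv(K)@[uv[0],uv[1],1];return c['origin'],d
def onz(n,uv,z):
    o,d=ray(n,uv);return (o+d*(z-o[2])/d[2])[:2]
T=lambda u,v:(300+(u+.5)/4.7-.5,190+(v+.5)/4.7-.5)
S=lambda u,v:(170+(u+.5)/3.1-.5,200+(v+.5)/3.1-.5)
def fit(n,pts):
    f=[];
    W=np.array([onz(n,uv,b[2]/1e3) for uv,b in pts]);B=np.array([b[:2] for _,b in pts])/1e3
    r=lambda p:((B@np.array([[np.cos(p[2]),np.sin(p[2])],[-np.sin(p[2]),np.cos(p[2])]])+p[:2])-W).ravel()
    s=least_squares(r,[.45,-.25,-.35]);print(n,s.x[:2],np.degrees(s.x[2]),(s.fun*1e3).round(1));return s.x
E
python3 - <<'E'
from h import *
t=[(T(355,57),(84,37,97.5)),(T(527,124),(84,-37,97.5)),(T(285,82),(65,60,85)),(T(553,195),(65,-60,85)),(T(170,375),(-65,60,85))]
s=[(S(316,187),(63,37,97.5)),(S(335,193),(84,37,97.5)),(S(265,286),(63,-37,97.5)),(S(292,291),(84,-37,97.5)),(S(126,128),(-65,60,85)),(S(40,266),(-65,-60,85)),(S(248,324),(65,-60,85)),(S(250,410),(65,-60,0)),(S(52,352),(-65,-60,0))]
a=fit("top",t);b=fit("side",s);p=(a+b)/2;print(p)
c,q=np.cos(p[2]),np.sin(p[2]);Rb=np.array([[c,-q,0],[q,c,0],[0,0,1]]);o=np.r_[p[:2],0]
H=o+Rb@[-.068,0,.0875]
print("hinge",H, np.hypot(*H[:2]))
for n,uv in(("top",T(330,308)),("top",T(455,362)),("top",T(502,402)),("side",S(160,30)),("side",S(72,160))):
    oo,d=ray(n,uv);oo=Rb.T@(oo-H);d=Rb.T@d
    for r in(.0755,.1075,.1255):
        k=np.roots([d[0]**2+d[2]**2,2*(oo[0]*d[0]+oo[2]*d[2]),oo[0]**2+oo[2]**2-r*r])
        if np.isreal(k).all():print(n,r,[(np.degrees(np.arctan2(*(oo+d*x)[[2,0]])).round(1),((oo+d*x)[1]*1e3).round()) for x in k])
for n,uv,z in(("spice",(400,180),.105),("tin",(445,276),.048),("cup",(321,216),.049)):print(n,onz("top",uv,z))
E
```

```text
top [ 0.51736712 -0.25109193] -21.751807619081355 [-0.2 -0.7 -0.7 -0.2  0.2  0.8  1.5 -1.6 -0.8  1.7]
side [ 0.52149923 -0.24887749] -23.50958518870263 [-6.3  1.3  2.1 -1.6 -1.7  3.5  3.  -0.4  0.9  4.  -2.   0.6  1.2 -3.2
  1.5 -3.4  1.5 -0.8]
[ 0.51943318 -0.24998471 -0.39498016]
hinge [ 0.45666889 -0.223819    0.0875    ] 0.5085680098154283
top 0.0755 [(np.float64(-44.4), np.float64(-1.0)), (np.float64(47.7), np.float64(14.0))]
top 0.1075 [(np.float64(-59.2), np.float64(-6.0)), (np.float64(62.5), np.float64(20.0))]
top 0.1255 [(np.float64(-63.7), np.float64(-9.0)), (np.float64(67.0), np.float64(23.0))]
top 0.0755 [(np.float64(-44.9), np.float64(-58.0)), (np.float64(48.1), np.float64(-37.0))]
top 0.1075 [(np.float64(-59.5), np.float64(-66.0)), (np.float64(62.7), np.float64(-30.0))]
top 0.1255 [(np.float64(-64.0), np.float64(-70.0)), (np.float64(67.2), np.float64(-26.0))]
top 0.0755 [(np.float64(-52.8), np.float64(-84.0)), (np.float64(55.1), np.float64(-58.0))]
top 0.1075 [(np.float64(-64.4), np.float64(-92.0)), (np.float64(66.8), np.float64(-51.0))]
top 0.1255 [(np.float64(-68.1), np.float64(-96.0)), (np.float64(70.4), np.float64(-47.0))]
side 0.0755 [(np.float64(-124.1), np.float64(216.0)), (np.float64(69.3), np.float64(77.0))]
side 0.1075 [(np.float64(-122.1), np.float64(246.0)), (np.float64(67.3), np.float64(48.0))]
side 0.1255 [(np.float64(-121.4), np.float64(263.0)), (np.float64(66.7), np.float64(31.0))]
side 0.0755 [(np.float64(-126.1), np.float64(70.0)), (np.float64(70.9), np.float64(-37.0))]
side 0.1075 [(np.float64(-123.5), np.float64(93.0)), (np.float64(68.4), np.float64(-60.0))]
side 0.1255 [(np.float64(-122.7), np.float64(106.0)), (np.float64(67.5), np.float64(-73.0))]
spice [ 0.65027086 -0.29340967]
tin [ 0.46640707 -0.39109011]
cup [ 0.58377586 -0.1463487 ]
```

Call:
arm_command(series="0 0 0 0.118 255;0 0 0 0.118 255;0 0 0 0.118 255;0 0 0 0.118 255;0 0 0 0.118 255;0 0 0 0.118 255;0 0 0 0 255", squeeze=20)

```text
time_s: 0.68
tool_pos: [0.2036, -0.617, 0.2219]
tool_rot: [-180.0, 0.0, -22.5]
force: [-0.2, -0.2, -0.4]
grip_width: 0.0485
grasp_force: 0.0
```

Call:
arm_command(series="4 -20 0 0 255;6 -38 0 0 255;6 -38 0 0 255;6 -38 0 0 255;6 -38 0 0 255;6 -38 0 0 255;6 -38 0 0 255;6 -38 0 0 255;6 -38 0 0 255;6 -38 0 0 255;6 -38 0 0 255;4 -38 0 0 255;0 -20 0 0 255;0 0 0 0 255;0 0 0 0 255;0 0 0 0 255")

```text
time_s: 2.02
tool_pos: [0.4398, -0.2203, 0.2223]
tool_rot: [179.9, 0.0, -22.3]
force: [0.1, 0.2, 1.1]
grip_width: 0.0003
grasp_force: 0.0
```

```bash
cat > look.py <<'E'
import sys,cv2,numpy as np
from cell import cams
b=cams.read_camera("side")[180:310,150:310];a=cams.read_camera("top")[180:310,300:460]
cv2.imwrite(sys.argv[1],np.vstack([cv2.resize(i,(600,300) if 0 else (492,400),interpolation=cv2.INTER_CUBIC) for i in(b,a)][:1]) if len(sys.argv)>2 else np.hstack([cv2.resize(i,(400,325),interpolation=cv2.INTER_CUBIC) for i in(b,a)]))
E
python3 look.py pics/l1.png
```

```text
(no output)
```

View pics/l1.png

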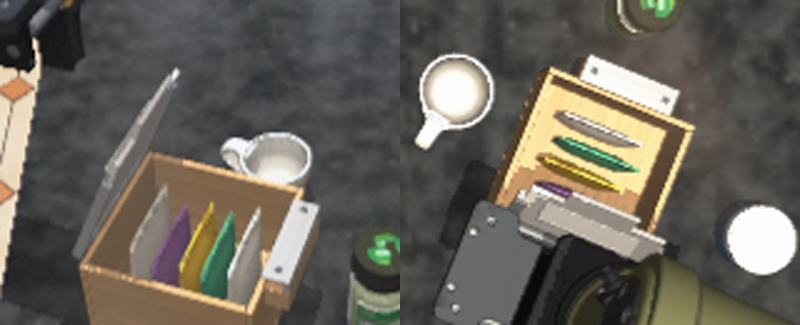

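The side view shows the arm at upper left, behind the lid and clear of it. The top view shows the gripper centred across the lid. Next is lowering behind the lid and moving up to it.

Call:
arm_command(series="0 0 19 0 255;0 0 19 0 255;0 0 19 0 255;0 0 19 0 255;0 0 0 0 255;0 0 0 0 255;6 0 0 0 255;6 0 0 0 255;6 0 0 0 255;5 0 0 0 255;5 0 0 0 255;0 0 0 0 255;0 0 0 0 255")

```text
time_s: 3.2
tool_pos: [0.4666, -0.2299, 0.1465]
tool_rot: [-180.0, 0.0, -22.3]
force: [-0.5, 0.0, 0.6]
grip_width: 0.0004
grasp_force: 0.0
```

Call:
arm_command(series="3.4 0 2.2 0 255;3.4 0 2.2 0 255;4.5 0 3 0 255;4.5 0 3 0 255;4 0 3.7 0 255;4 0 3.7 0 255;3.2 0 4.3 0 255;3.2 0 4.3 0 255;2.5 0 4.8 0 255;2.5 0 4.8 0 255;1.5 0 5.2 0 255;1.5 0 5.2 0 255;0 0 0 0 255;0 0 0 0 255")

```text
time_s: 4.37
tool_pos: [0.5013, -0.2443, 0.0996]
tool_rot: [-180.0, 0.1, -22.3]
force: [-0.8, 1.2, 1.3]
grip_width: 0.0006
grasp_force: 0.5
```

```bash
python3 look.py pics/l2.png
```

```text
(no output)
```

View pics/l2.png

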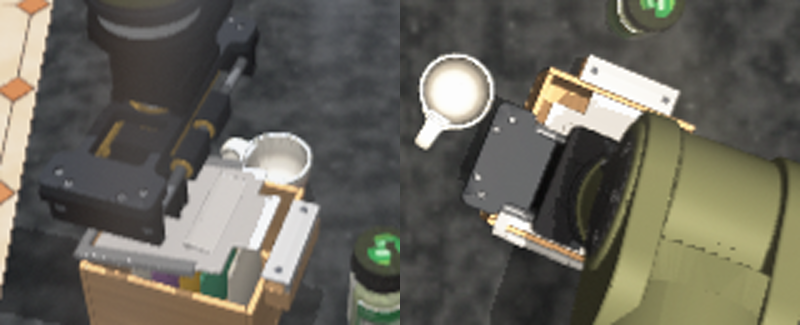

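The lid is folded to about 10° with the flap still back, and the box hasn't moved. Now I press it flat.

Call:
arm_command(series="0.6 0 3 0 255;0.5 0 3 0 255;0 0 3 0 255;0 0 1 0 255;0 0 0 0 255;0 0 0 0 255")

```text
time_s: 4.97
tool_pos: [0.5026, -0.2448, 0.0901]
tool_rot: [180.0, 0.0, -22.3]
force: [-1.0, 0.5, 1.4]
grip_width: 0.0007
grasp_force: 0.6
```

Call:
arm_command(series="0 0 0.8 0 255;0 0 0 0 255;0 0 0.7 0 255;0 0 0 0 255;0 0 0 0 255")

```text
time_s: 5.38
tool_pos: [0.5029, -0.245, 0.0897]
tool_rot: [180.0, -0.0, -22.3]
force: [-2.4, 1.3, 6.9]
grip_width: 0.0005
grasp_force: 3.6
```

Call:
arm_command(series="2 0 0 0 255;2 0 0 0 255;2 0 0 0 255;2 0 0 0 255;2 0 0 0 255;2 0 0 0 255;0 0 0 0 255;0 0 0 0 255")

```text
time_s: 6.05
tool_pos: [0.5142, -0.2496, 0.0897]
tool_rot: [180.0, -0.0, -22.3]
force: [-2.7, 0.0, 6.5]
grip_width: 0.0007
grasp_force: 3.4
```

Call:
arm_command(series="2 0 0 0 255;2 0 0 0 255;2 0 0 0 255;2 0 0 0 255;2 0 0 0 255;0 0 0 0 255;0 0 0 0 255")

```text
time_s: 6.63
tool_pos: [0.5209, -0.2524, 0.0896]
tool_rot: [180.0, 0.3, -22.3]
force: [-8.0, 2.0, 12.8]
grip_width: 0.0007
grasp_force: 6.4
```

Call:
arm_command(series="1.5 0 0 0 255;1.5 0 0 0 255;1 0 0 0 255;0 0 0 0 255;0 0 0 0 255")

```text
time_s: 7.05
tool_pos: [0.5248, -0.2542, 0.0896]
tool_rot: [180.0, 0.3, -22.3]
force: [-9.0, 3.1, 11.9]
grip_width: 0.0005
grasp_force: 6.0
```

```bash
python3 look.py pics/l3.png 1
```

```text
(no output)
```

View pics/l3.png

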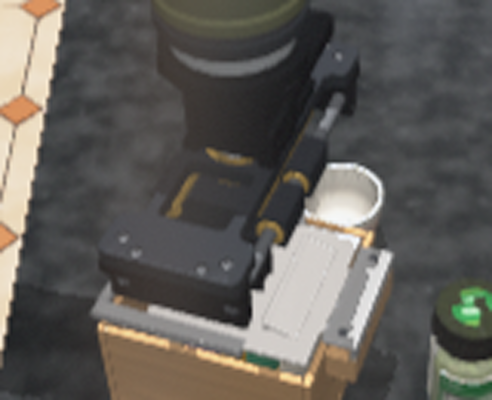

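The flap is sliding and the tongue is reaching the lip. The box's corner stays at pixel (182,286), so it hasn't shifted.

Call:
arm_command(series="1.5 0 0 0 255;1.5 0 0 0 255;1.5 0 0 0 255;1.5 0 0 0 255;1 0 0 0 255;0 0 0 0 255;0 0 0 0 255")

```text
time_s: 7.73
tool_pos: [0.5313, -0.257, 0.0896]
tool_rot: [179.9, 0.2, -22.3]
force: [-7.9, 2.6, 10.9]
grip_width: 0.0001
grasp_force: 5.8
```

Call:
arm_command(series="1 0 0 0 255;1 0 0 0 255;0 0 0 0 255;0 0 0 0 255")

```text
time_s: 8.07
tool_pos: [0.5332, -0.2578, 0.0896]
tool_rot: [179.9, 0.2, -22.3]
force: [-7.4, 2.3, 11.2]
grip_width: 0.0002
grasp_force: 5.7
```

Call:
arm_command(series="1 0 0 0 255;1 0 0 0 255;0 0 0 0 255;0 0 0 0 255")

```text
time_s: 8.4
tool_pos: [0.5339, -0.258, 0.0896]
tool_rot: [179.9, 0.4, -22.3]
force: [-10.9, 3.8, 14.4]
grip_width: 0.0004
grasp_force: 8.0
```

The push force is rising and motion has nearly stopped, so the flap is home. I lift straight off and check.

Call:
arm_command(series="0 0 -1 0 255;0 0 -1 0 255;-0.5 0 -2 0 255;-0.5 0 -3 0 255;-1 0 -8 0 255;0 0 -20 0 255;0 0 -30 0 255;0 0 -35 0 255;-20 0 -20 0 255;-40 0 0 0 255;-40 0 0 0 255;-20 0 0 0 255;0 0 0 0 255;0 0 0 0 255")

```text
time_s: 9.57
tool_pos: [0.4248, -0.2131, 0.2103]
tool_rot: [179.9, -0.3, -22.3]
force: [1.1, 0.4, 0.3]
grip_width: 0.0001
grasp_force: 0.0
```

```bash
python3 look.py pics/l4.png
```

```text
(no output)
```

View pics/l4.png

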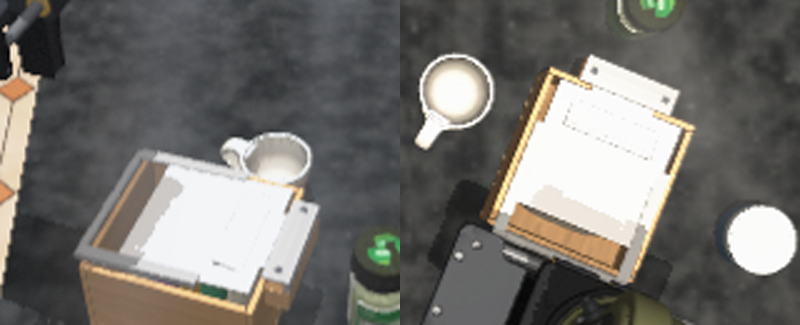

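The lid is shut and stays shut, with the tongue under the lip. The box, cup, jar and tin haven't moved. I'll check the catch position, taking its face edge at about (163,123)–(255,158) of the right panel.

Run:
```python
from h import *
p=[.5174,-.2511,np.radians(-21.9)];c,s=np.cos(p[2]),np.sin(p[2])
for u,v in((163,123),(255,158)):
    for z in(.0925,.099):
        w=onz("top",(300+u/2.5,180+v/2.5),z)-p[:2];print(z,(w[0]*c+w[1]*s)*1e3,(-w[0]*s+w[1]*c)*1e3)
import cv2
a=cams.read_camera("top")[205:265,350:440];cv2.imwrite("pics/c5.png",cv2.resize(a,None,fx=8,fy=8,interpolation=cv2.INTER_CUBIC))
```

```text
0.0925 28.337020636363057 35.64064298671477
0.099 27.896527917317613 36.36998366567005
0.0925 29.981045017063643 -38.88932525640061
0.099 29.53020080698941 -37.690711550416324
```

View pics/c5.png

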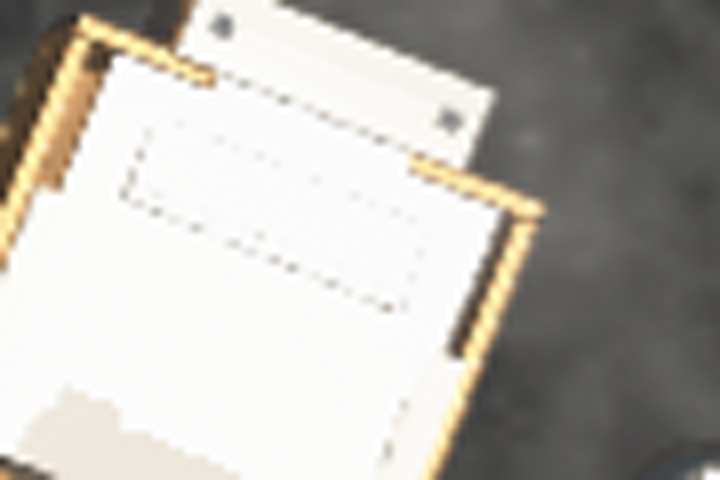

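The catch face is at x ≈ 28 mm, against 27 mm expected when fully home, and the tongue is under the lip.

```bash
python3 -c "
from cell import env;print(env.sign_off())"
```

```text
the job is handed in; nothing more can be done
None
```

The tea box is closed: the flap is fully home with its tongue under the lip, it stayed shut after release, the box and its neighbours look unmoved in the camera views, and the job is handed in at about 10 s.

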